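# Point out the unfinished block and its machine, then call the turner

### The job

Show the turner his next job: point at the one wooden block that still has its spigot, with the fingertips about two centimetres above the spigot for two seconds, and then in the same way at the lathe chuck from just above its middle for two seconds; then press the call button all the way down and let it come back up. Touch neither the blocks nor the machine, disturb nothing else on the bench, and pass high over the other blocks and the tin so that none of them is pointed at.

Things in the scene. Friction and masses are not known exactly. Their poses are not given: they have to be found in the camera images.
- spigot_top (a point): Centre of the top of the spigot of the unfinished block, 76 mm above the table. The block is a squat pale beech barrel (68 mm across, 58 mm high) like the four finished ones, but with a round spigot, 32 mm across and 18 mm high, still standing on the middle of its top. Loose.
- spigot_block: The same unfinished block; origin at the centre of its underside, z up.
- block0: Finished turned block of pale beech like the other three: a squat barrel, 68 mm across, 58 mm high, smooth flat top. Loose, standing upright. Origin at the centre of its underside, z up; yaw means nothing.
- block1: Finished turned block of pale beech like the other three: a squat barrel, 68 mm across, 58 mm high, smooth flat top. Loose, standing upright. Origin at the centre of its underside, z up; yaw means nothing.
- block2: Finished turned block of pale beech like the other three: a squat barrel, 68 mm across, 58 mm high, smooth flat top. Loose, standing upright. Origin at the centre of its underside, z up; yaw means nothing.
- block3: Finished turned block of pale beech like the other three: a squat barrel, 68 mm across, 58 mm high, smooth flat top. Loose, standing upright. Origin at the centre of its underside, z up; yaw means nothing.
- chuck_top (a point): Highest point of the lathe chuck, above the middle of its length, 180 mm above the table. The chuck is a bare steel drum, 100 mm across and 55 mm long, its axis level, at the near end of the belt-driven turning spindle on the robot's right. x points from the chuck along the spindle, away from the robot; z up. Nothing on the machine is more than 212 mm above the table.
- spindle: The turning spindle with chuck, bearings, belt guard and motor on one green base plate, bolted down. Origin on the table under the middle of the chuck; the base plate runs from there to x = +340 mm and from y = -225 to +75 mm; the chuck overhangs it by 40 mm towards -x. The motor lies on the -y side.
- call_top (a point): Centre of the top of the call button, a black round push button 40 mm across, in a light metal collar on a grey box (110 x 90 x 45 mm) fixed to the table on the robot's left. Pressed straight down. It moves down with the button.
- call (a joint): Travel of the call button: 0 m when up, 0.006 m fully down. A spring brings it back up; fully down takes about 4 N.
- wax_tin: Bystander standing among the blocks: closed round metal tin, 68 mm across, 60 mm high. Origin at the centre of its underside.
- offcut: Bystander: tapered round offcut, 60 mm across at the foot, 70 mm high, standing beyond the blocks. Origin at the centre of its underside.
- gouge: Bystander: turning tool with a wooden handle, 260 mm long, lying on the far part of the table.
- brush: Bystander: hand brush, 220 mm long, lying on the far left.
- spanner: Bystander: steel spanner, 180 mm long, lying in front of the blocks, nearer the robot.
- chuck_key: Bystander: T-shaped chuck key, about 100 x 100 mm, lying near the chuck.
- sanding_block: Bystander: cork sanding block, 110 x 65 mm, 37 mm high, lying on the near left.
There are look-alikes about, which are no part of the job. What is shaped like the block2 but purple or yellow is not meant.

How it is judged:
By the outcome, as a careful person would: the job done as asked, in the order asked, and still so for the second after the job is handed in, with the robot touching nothing.
It also fails if it takes over 62 s, if anything falls off the work surface, if the arm or the gripper's body presses on something with over 40 N, if the wrist force passes 120 N, or if a joint passes its speed limit or range.

### The arm

A 7-joint arm with a two-finger parallel gripper is mounted at the origin on the work surface. World frame = base frame: x ahead of the robot, y to its left, z up, the work surface at z = 0. Lengths are in m, angles in rad, forces in N, time in s.
With the tool pointing down it reaches from about 0.4 to 0.85 m from the base axis. Payload 4.5 kg.
Tool frame: the origin (TCP) lies between the finger pads; the fingertips stand 11 mm ahead of it and the grasp point (between the pads) lies 8 mm behind it; z points along the fingers, y is the direction in which the jaws open and shut (so a half turn about z gives the same grasp; the last joint's range is limited). The gripper opens to 88 mm and grips with 3 to 60 N. Pads are 18 mm wide; open, the fingers measure 123 mm over their backs; the gripper's body (75 mm by 187 mm) begins 45 mm behind the grasp point.
Start: joints at [1.351, 0.689, -0.195, 1.565, 0.157, 0.902, -0.215], TCP at [0.157, -0.605, 0.25] pointing down, gripper open.
Joint ranges: [-3.01, 3.01], [-0.46, 2.08], [-1.47, 1.51], [0.13, 2.56], [-1, 4.14], [0.04, 2.09], [-2.66, 2.66]. Speed limits (rad/s): [2.57, 2.57, 3.14, 3.14, 3.14, 3.14, 3.14].

### API

Orientations are given as a unit quaternion [w, x, y, z].
In Python, from cell import robot, eyes gives the robot as it stands. The module is installed in compiled form; this text tells all that it offers.
- The arm moves only by the shell command python3 -m creep 'ROWS'. ROWS is JSON, a list of rows, each a list of 7 numbers: the shift along the tool's x, y, z in cm, then the turn, a rotation vector about the tool's x, y, z in rad, then the closure in counts, from 0 (fully open) to 255 (shut). In form: [[dx, dy, dz, rx, ry, rz, jaw], ...]. A call has exactly 8 rows; each row is the pose to reach, as a shift and turn from the pose commanded when the call began, along the tool's axes at that moment; what a row does not reach only later rows make up. A row lasts 1/10 s, in which the tool goes at most 50 mm and 8.59 degrees, less where a joint would pass 70% of its speed; a pose out of reach is approached as far as the arm can. A call with a gripper value outside its range is refused whole. The fingers move at their own pace and stop on an object; the grip force is fixed at half the most. Time passes only in rows, so rows that repeat a pose let the fingers close, or fill a call up. It gives the time, the measured TCP pose, the force and the opening at its end, in the units of the state.
- robot.sense(): the state, without advancing time (a new reading comes with each control period).
- eyes.snapshot(name): name is "scene" or "top"; returns a dict with "image" (420x560x3 uint8, red, green, blue), "fx", "fy", "cx", "cy" (pixels), "cam_to_world" (4x4, takes a point from camera to world coordinates). Camera axes: x right, y down, z forward; pixel columns grow to the right and rows downward; lengths in m; the calibration is good to about 2 mm. A picture is of the moment at which its call begins. There is no depth.
- robot.close_job(): hands the job in, once; it reports no verdict.
The state is a dict: "time_s": time; "joints": joint angles; "dq": joint speeds; "joint_torque": joint torques, N m; "tool_pos": TCP position; "orientation": TCP orientation; "force": force on the tool from outside, world axes, zero at the start; "wrist_torque": the same for the moment, N m; "gripper_width": opening from 0.0 (shut) to 1.0 (fully open).
Only numpy, scipy, OpenCV 4.12 (cv2) and the standard library are available. Lean on these libraries where they do the work, as an engineer would, in place of code of your own. Each camera call takes 0.05 s, during which the arm holds its last target. There are 200 camera calls.

## Working session

There is one attempt and no reset: what is moved stays moved. The work goes in short steps, Python scripts to look and compute and a shell command to move; the robot and the scene stay as the last step left them, time stands still between calls to the robot, and variables do not carry over. Pictures are saved under pics/ and viewed, about 8 in all and at most 12, crops included, and the job is handed in when it is done.

```bash
mkdir -p pics; cat > h.py <<'E'
import numpy as np, cv2
from cell import robot, eyes
def snap(n,f):
    s=eyes.snapshot(n); cv2.imwrite('pics/'+f,s['image'][:,:,::-1]); np.savez('pics/'+f+'.npz',**s); return s
def ray(s,u,v,z):
    T=np.array(s['cam_to_world']); d=T[:3,:3]@np.array([(u-s['cx'])/s['fx'],(v-s['cy'])/s['fy'],1]); o=T[:3,3]
    return o+d*(z-o[2])/d[2]
E
python3 - <<'E'
from h import *
for n in('top','scene'):
    s=snap(n,n+'0.png'); print(n,np.round(s['cam_to_world'],3).tolist(),s['fx'],s['cx'],s['cy'])
st=robot.sense(); print({k:np.round(v,3).tolist() for k,v in st.items()})
E
```

```text
top [[-0.018, -0.983, 0.185, 0.355], [-1.0, 0.019, 0.005, 0.011], [-0.008, -0.185, -0.983, 1.184], [0.0, 0.0, 0.0, 1.0]] 424.03408650608714 273.47375421782493 213.31558673303925
scene [[-0.186, 0.795, -0.578, 1.197], [0.983, 0.153, -0.106, 0.126], [0.004, -0.588, -0.809, 1.023], [0.0, 0.0, 0.0, 1.0]] 440.9668460522018 297.1589981646379 207.95556122429497
{'time_s': 0.1, 'joints': [1.351, 0.69, -0.194, 1.566, 0.157, 0.902, -0.215], 'dq': [-0.0, -0.003, -0.001, -0.002, -0.001, -0.001, 0.0], 'joint_torque': [-0.003, -52.85, -1.272, -15.384, -0.053, 0.002, 0.0], 'tool_pos': [0.157, -0.604, 0.249], 'orientation': [-0.001, 0.992, 0.127, -0.0], 'force': [0.405, -0.422, 0.345], 'wrist_torque': [-0.007, -0.048, -0.031], 'gripper_width': 0.999}
```

View pics/top0.png

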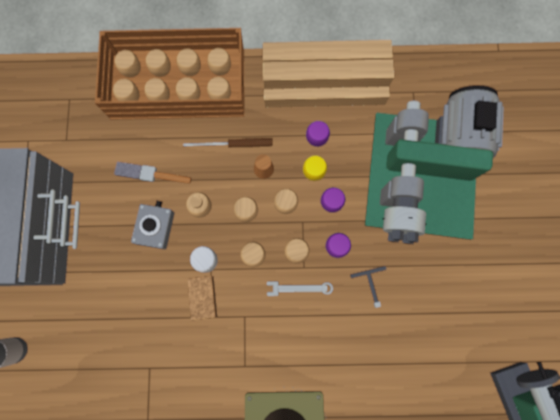

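View pics/scene0.png

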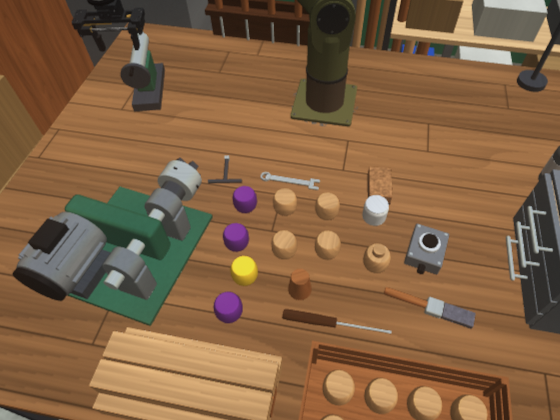

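The top view shows five pale blocks, at (197,204), (245,208), (286,200), (252,254) and (296,250), plus the crate ones. Only (197,204), scene (377,256), seems to have a spigot. The chuck is at top (405,217) and scene (180,180). The button is at top (149,226) and scene (430,242). I'll confirm with enlarged crops.

```bash
python3 - <<'E'
from h import *
t=cv2.imread('pics/top0.png'); s=cv2.imread('pics/scene0.png')
def c(i,x,y,w,h,k): return cv2.resize(i[y:y+h,x:x+w],None,fx=k,fy=k,interpolation=cv2.INTER_CUBIC)
a=np.hstack([c(t,120,180,100,75,4),c(t,365,180,100,75,4)]); b=np.hstack([c(s,350,210,100,75,4),c(s,140,145,100,75,4)])
cv2.imwrite('pics/crop1.png',np.vstack([a,b]))
E
```

```text
(no output)
```

View pics/crop1.png

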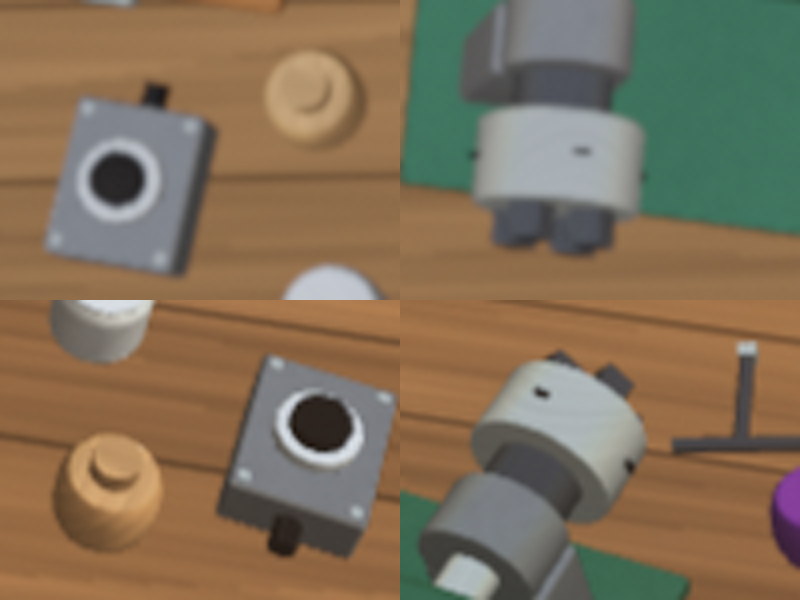

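The crop confirms it: the block at top (197,202) / scene (379,251) carries the spigot, which none of the others do. The chuck and button are clear too. Next, positions.

```bash
cat >> h.py <<'E'
def load(f): return dict(np.load('pics/'+f+'.npz'))
def tri(a,p,b,q):
    A=[];B=[]
    for s,(u,v) in((a,p),(b,q)):
        o=ray(s,u,v,1.); d=ray(s,u,v,0)-o; d/=np.linalg.norm(d); P=np.eye(3)-np.outer(d,d); A.append(P);B.append(P@o)
    return np.linalg.lstsq(np.vstack(A),np.hstack(B),rcond=None)[0]
def proj(s,p):
    T=np.array(s['cam_to_world']); c=T[:3,:3].T@(np.array(p)-T[:3,3]); return np.array([s['fx']*c[0]/c[2]+s['cx'],s['fy']*c[1]/c[2]+s['cy']])
E
python3 - <<'E'
from h import *
t=load('top0.png');s=load('scene0.png'); r=lambda x:np.round(x,4)
print('spig',r(ray(t,196.5,202,.076)),r(ray(s,379.3,250.2,.076)),r(tri(t,(196.5,202),s,(379.3,250.2))))
print('btn',r(ray(t,149.5,224.8,.053)),r(ray(s,430.5,241,.053)),r(tri(t,(149.5,224.8),s,(430.5,241))))
print('chuck z.13',r(ray(t,404.5,220,.13)),'z.18',r(ray(t,404.5,220,.18)))
# rear/front rim ends in top, axis direction from the plate edges
for p in((376.5,113),(367,230),(474,237)): print('plate',r(ray(t,*p,.01)))
print('far shaft',r(ray(t,413,103,.13)),'chuck',r(ray(t,404.5,220,.13)))
for n,p in(('tin',(203,259)),('b',(245,208)),('b',(286,200)),('b',(252,254)),('b',(296,250)),('p',(333,200)),('p',(338,245))): print(n,r(ray(t,*p,.058))[:2])
E
```

```text
spig [0.5984 0.2221 0.076 ] [0.6089 0.2269 0.076 ] [0.6011 0.2265 0.0629]
btn [0.5428 0.3529 0.053 ] [0.5422 0.3573 0.053 ] [0.5427 0.3551 0.053 ]
chuck z.13 [ 0.5298 -0.3129  0.13  ] z.18 [ 0.5215 -0.2975  0.18  ]
plate [ 0.8703 -0.2916  0.01  ]
plate [ 0.5234 -0.2432  0.01  ]
plate [ 0.4981 -0.5387  0.01  ]
far shaft [ 0.8438 -0.359   0.13  ] chuck [ 0.5298 -0.3129  0.13  ]
tin [0.4473 0.2058]
b [0.5831 0.0936]
b [ 0.6031 -0.018 ]
b [0.4581 0.0757]
b [ 0.4665 -0.0414]
p [ 0.6005 -0.1455]
p [ 0.4777 -0.1534]
```

```bash
python3 - <<'E'
from h import *
k=8; out=[]
def circ(im,s,c,r,z,x0,y0,col):
    a=np.linspace(0,2*np.pi,60); pts=np.array([proj(s,(c[0]+r*np.cos(i),c[1]+r*np.sin(i),z)) for i in a])
    pts=((pts-[x0,y0]+.5)*k).astype(int); cv2.polylines(im,[pts],True,col,1)
for f,(x0,y0) in(('top0.png',(175,180)),('scene0.png',(352,227))):
    s=load(f); im=cv2.imread('pics/'+f)[y0:y0+50,x0:x0+50]; im=cv2.resize(im,None,fx=k,fy=k,interpolation=cv2.INTER_CUBIC)
    im=cv2.convertScaleAbs(im,alpha=1.4); im2=im.copy()
    for c,col in(((.600,.223),(0,0,255)),((.606,.226),(255,0,0))):
        for r,z in((.016,.076),(.034,.029)): circ(im2,s,c,r,z,x0,y0,col)
    out.append(im2)
cv2.imwrite('pics/ov.png',np.hstack(out))
E
```

```text
(no output)
```

View pics/ov.png

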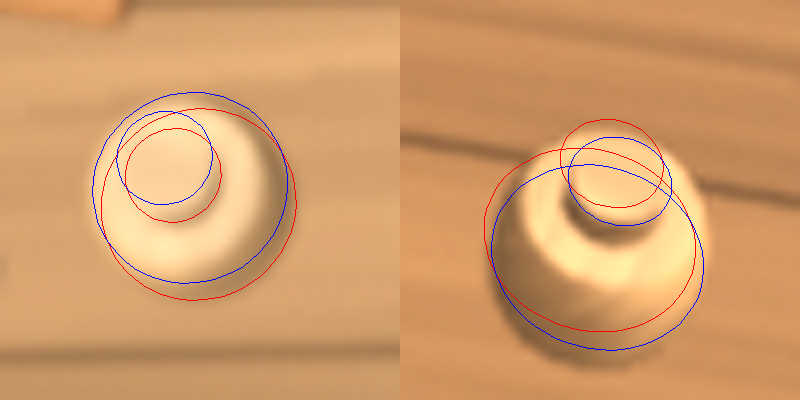

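Compromise between the views: spigot ≈ (0.604, 0.226). Chuck top ≈ (0.519, −0.314), which agrees with the base plate corners. Button ≈ (0.543, 0.355, 0.053). The first move goes up with the jaws shut.

```bash
cat >> h.py <<'E'
def go(*ps):
    from scipy.spatial.transform import Rotation as R
    st=robot.sense(); w=np.array(st['orientation']); r=R.from_quat([w[1],w[2],w[3],w[0]]); p=np.array(st['tool_pos'])
    t=R.from_euler('x',np.pi); print(round(float(st['time_s']),2),np.round(p,4),'z-axis',np.round(r.as_matrix()[:,2],3),'F',np.round(st['force'],1),'w',np.round(st['gripper_width'],3),'j',np.round(st['joints'],2))
    for q in ps: print(q,'cm:',np.round(r.inv().apply(np.array(q)-p)*100,2))
E
python3 -m creep '[[0,0,-3,0,0,0,255],[0,0,-7,0,0,0,255],[0,0,-7,0,0,0,255],[0,0,-7,0,0,0,255],[0,0,-7,0,0,0,255],[0,0,-7,0,0,0,255],[0,0,-7,0,0,0,255],[0,0,-7,0,0,0,255]]'
python3 -c "
from h import *
go((.40,-.25,.32),(.5,0,.32),(.604,.226,.32))"
```

```text
time_s: 0.9
tool_pos: [0.1569, -0.6047, 0.319]
orientation: [-0.001, 0.992, 0.127, -0.0]
force: [-0.8, 0.6, 0.8]
gripper_width: 0.303
0.9 [ 0.1569 -0.6047  0.319 ] z-axis [-0.     0.001 -1.   ] F [-0.8  0.6  0.8] w 0.303 j [ 1.36  0.62 -0.2   1.47  0.13  1.06 -0.19]
(0.4, -0.25, 0.32) cm: [ 32.44 -28.23  -0.06]
(0.5, 0, 0.32) cm: [ 4.840e+01 -4.992e+01 -4.000e-02]
(0.604, 0.226, 0.32) cm: [ 6.415e+01 -6.918e+01 -2.000e-02]
```

```bash
python3 -m creep '[[2,-2,0,0,0,0,255],[5,-4.5,0,0,0,0,255],[8,-7,0,0,0,0,255],[11,-10,0,0,0,0,255],[14.5,-13,0,0,0,0,255],[18,-16,0,0,0,0,255],[21,-19,0,0,0,0,255],[23,-21,0,0,0,0,255]]'
python3 -c "
from h import *
go((.40,-.25,.32),(.5,0,.32),(.604,.226,.32))"
```

```text
time_s: 1.7
tool_pos: [0.3285, -0.3409, 0.3198]
orientation: [-0.0, 0.992, 0.128, 0.0]
force: [-0.2, 0.2, 0.5]
gripper_width: 0.006
1.7 [ 0.3285 -0.3409  0.3198] z-axis [ 0.001  0.001 -1.   ] F [-0.2  0.2  0.5] w 0.006 j [ 0.87  0.4  -0.24  1.91  0.12  0.85 -0.74]
(0.4, -0.25, 0.32) cm: [ 9.23 -6.97 -0.  ]
(0.5, 0, 0.32) cm: [ 2.526e+01 -2.860e+01  2.000e-02]
(0.604, 0.226, 0.32) cm: [ 41.08 -47.81   0.05]
```

```bash
python3 -m creep '[[2,-2,0,0,0,0,255],[5,-5,0,0,0,0,255],[8.5,-9,0,0,0,0,255],[12,-13,0,0,0,0,255],[15.5,-17,0,0,0,0,255],[19,-21,0,0,0,0,255],[22.5,-25,0,0,0,0,255],[25.3,-28.6,0,0,0,0,255]]'
python3 -m creep '[[3,-3.5,0,0,0,0,255],[6,-7,0,0,0,0,255],[9,-10.5,0,0,0,0,255],[12,-14,0,0,0,0,255],[14,-17,0,0,0,0,255],[15.8,-19.2,0,0,0,0,255],[15.8,-19.2,0,0,0,0,255],[15.8,-19.2,0,0,0,0,255]]'
python3 -c "
from h import *
go((.604,.226,.17),(.604,.226,.107))"
```

```text
time_s: 2.5
tool_pos: [0.4961, -0.0122, 0.3198]
orientation: [0.0, 0.992, 0.126, 0.0]
force: [1.5, -1.0, 0.7]
gripper_width: 0.003
time_s: 3.3
tool_pos: [0.5997, 0.2115, 0.3191]
orientation: [0.0, 0.992, 0.127, -0.001]
force: [0.2, -0.9, -0.1]
gripper_width: 0.005
3.3 [0.5997 0.2115 0.3191] z-axis [-0.001 -0.001 -1.   ] F [ 0.2 -0.9 -0.1] w 0.005 j [-0.27  0.64 -0.26  1.44  0.17  1.09 -1.88]
(0.604, 0.226, 0.17) cm: [ 0.79 -1.3  14.91]
(0.604, 0.226, 0.107) cm: [ 0.8  -1.31 21.21]
```

```bash
python3 -m creep '[[0.4,-0.7,1,0,0,0,255],[0.8,-1.3,4,0,0,0,255],[0.8,-1.3,8,0,0,0,255],[0.8,-1.3,12,0,0,0,255],[0.8,-1.3,16,0,0,0,255],[0.8,-1.3,17.5,0,0,0,255],[0.8,-1.3,17.5,0,0,0,255],[0.8,-1.3,17.5,0,0,0,255]]'
python3 - <<'E'
from h import *
go((.604,.226,.107)); out=[]
for n,x,y in(('top',140,140),('scene',325,190)):
    s=snap(n,n+'1.png'); im=s['image'][y:y+100,x:x+100,::-1]; out.append(cv2.resize(im,None,fx=4,fy=4,interpolation=cv2.INTER_CUBIC))
cv2.imwrite('pics/c2.png',np.hstack(out))
E
```

```text
time_s: 4.1
tool_pos: [0.6055, 0.2262, 0.1461]
orientation: [-0.0, 0.992, 0.126, 0.001]
force: [0.6, 0.7, 0.9]
gripper_width: 0.004
4.1 [0.6055 0.2262 0.1461] z-axis [ 0.002  0.001 -1.   ] F [0.6 0.7 0.9] w 0.004 j [-0.31  0.85 -0.22  1.59  0.24  0.74 -1.96]
(0.604, 0.226, 0.107) cm: [-0.16 -0.01  3.9 ]
```

View pics/c2.png

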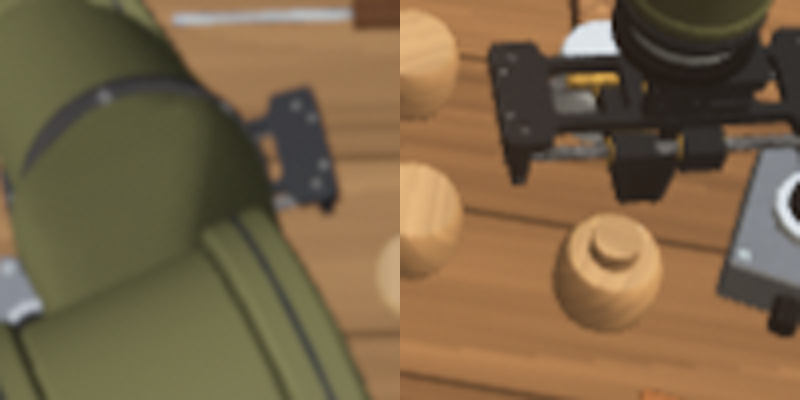

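```bash
python3 -c "
from h import *
s=load('scene1.png')
for p in((.6055,.2262,.135),(.6055,.2262,.076),(.604,.226,.076),(.606,.226,.076)): print(p,proj(s,p))
print(ray(s,385.5,238.5,.135))"
```

```text
(0.6055, 0.2262, 0.135) [382.94195626 236.2809871 ]
(0.6055, 0.2262, 0.076) [379.10689469 248.9809408 ]
(0.604, 0.226, 0.076) [379.0734573  248.45707812]
(0.606, 0.226, 0.076) [379.01064876 249.13833309]
[0.61059927 0.23262143 0.135     ]
```

The scene crop shows the fingertips at about (385,239), just above the spigot at (379,250). This agrees with the projection within about 5 mm. Next I lower to 2 cm and hold.

```bash
python3 -m creep '[[-0.1,0,1,0,0,0,255],[-0.1,0,2,0,0,0,255],[-0.1,0,3,0,0,0,255],[-0.1,0,3.9,0,0,0,255],[-0.1,0,3.9,0,0,0,255],[-0.1,0,3.9,0,0,0,255],[-0.1,0,3.9,0,0,0,255],[-0.1,0,3.9,0,0,0,255]]'
python3 - <<'E'
from h import *
go((.605,.226,.107)); s=snap('scene','scene2.png'); cv2.imwrite('pics/c3.png',cv2.resize(s['image'][190:290,325:425,::-1],None,fx=5,fy=5,interpolation=cv2.INTER_CUBIC))
E
```

```text
time_s: 5.0
tool_pos: [0.6038, 0.2261, 0.1061]
orientation: [-0.0, 0.992, 0.127, 0.0]
force: [-0.0, -0.2, 0.5]
gripper_width: 0.007
5.0 [0.6038 0.2261 0.1061] z-axis [ 0.001  0.    -1.   ] F [-0.  -0.2  0.5] w 0.007 j [-0.32  0.9  -0.2   1.61  0.26  0.66 -1.97]
(0.605, 0.226, 0.107) cm: [ 0.11  0.04 -0.09]
```

View pics/c3.png

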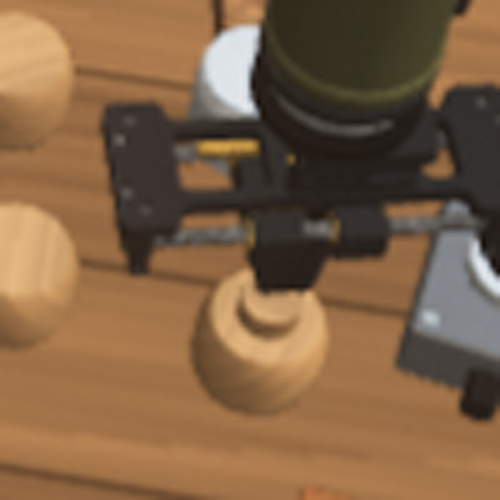

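The fingertips are just above the spigot disc, with tips at crop (286,288) and spigot at (271,305), aligned within 2–3 mm allowing for the pads' near face. Hold.

```bash
for i in 1; do python3 -m creep '[[0.1,0.2,0,0,0,0,255],[0.1,0.2,0,0,0,0,255],[0.1,0.2,0,0,0,0,255],[0.1,0.2,0,0,0,0,255],[0.1,0.2,0,0,0,0,255],[0.1,0.2,0,0,0,0,255],[0.1,0.2,0,0,0,0,255],[0.1,0.2,0,0,0,0,255]]'; done
python3 -m creep '[[0,0,0,0,0,0,255],[0,0,0,0,0,0,255],[0,0,0,0,0,0,255],[0,0,0,0,0,0,255],[0,0,0,0,0,0,255],[0,0,0,0,0,0,255],[0,0,0,0,0,0,255],[0,0,0,0,0,0,255]]'
python3 -m creep '[[0,0,0,0,0,0,255],[0,0,0,0,0,0,255],[0,0,0,0,0,0,255],[0,0,0,0,0,0,255],[0,0,0,0,0,0,255],[0,0,0,0,0,0,255],[0,0,0,0,0,0,255],[0,0,0,0,0,0,255]]'
python3 -m creep '[[0,0,0,0,0,0,255],[0,0,0,0,0,0,255],[0,0,0,0,0,0,255],[0,0,0,0,0,0,255],[0,0,0,0,0,0,255],[0,0,0,0,0,0,255],[0,0,0,0,0,0,255],[0,0,0,0,0,0,255]]'
python3 -m creep '[[0,0,-2,0,0,0,255],[0,0,-5,0,0,0,255],[0,0,-9,0,0,0,255],[0,0,-13,0,0,0,255],[0,0,-17,0,0,0,255],[0,0,-20,0,0,0,255],[0,0,-22,0,0,0,255],[0,0,-22,0,0,0,255]]'
python3 -c "
from h import *
go((.5,-.05,.32),(.519,-.314,.32))"
```

```text
time_s: 5.85
tool_pos: [0.605, 0.2243, 0.1057]
orientation: [0.0, 0.992, 0.127, -0.0]
force: [0.2, 0.1, -0.0]
gripper_width: 0.005
time_s: 6.65
tool_pos: [0.605, 0.2242, 0.1057]
orientation: [0.0, 0.992, 0.127, 0.0]
force: [0.4, -0.8, 0.2]
gripper_width: 0.004
time_s: 7.45
tool_pos: [0.605, 0.2242, 0.1057]
orientation: [0.0, 0.992, 0.127, 0.0]
force: [-0.6, -0.3, 0.7]
gripper_width: 0.005
time_s: 8.25
tool_pos: [0.605, 0.2242, 0.1057]
orientation: [0.0, 0.992, 0.127, 0.0]
force: [0.4, 0.5, -0.2]
gripper_width: 0.003
time_s: 9.05
tool_pos: [0.6065, 0.2251, 0.329]
orientation: [-0.001, 0.992, 0.126, 0.003]
force: [0.1, -0.7, -0.6]
gripper_width: 0.003
9.05 [0.6065 0.2251 0.329 ] z-axis [ 0.006  0.003 -1.   ] F [ 0.1 -0.7 -0.6] w 0.003 j [-0.29  0.65 -0.26  1.39  0.17  1.12 -1.89]
(0.5, -0.05, 0.32) cm: [-17.21  23.95   0.76]
(0.519, -0.314, 0.32) cm: [-22.    49.99   0.7 ]
```

```bash
python3 -m creep '[[-1,2,0,0,0,0,255],[-2,5,0,0,0,0,255],[-3.5,8.5,0,0,0,0,255],[-5,12,0,0,0,0,255],[-6.5,15.5,0,0,0,0,255],[-8.5,19,0,0,0,0,255],[-10,22.5,0,0,0,0,255],[-11,25,0,0,0,0,255]]'
python3 -m creep '[[-1.5,3.5,0,0,0,0,255],[-3,7,0,0,0,0,255],[-4.5,10.5,0,0,0,0,255],[-6,14,0,0,0,0,255],[-8,18,0,0,0,0,255],[-9.5,21.5,0,0,0,0,255],[-11,24,0,0,0,0,255],[-11,25,0,0,0,0,255]]'
python3 -m creep '[[0,0,0,0,0,0,255],[0,0,0,0,0,0,255],[0,0,0,0,0,0,255],[0,0,0,0,0,0,255],[0,0,0,0,0,0,255],[0,0,0,0,0,0,255],[0,0,0,0,0,0,255],[0,0,0,0,0,0,255]]'
python3 -c "
from h import *
go((.519,-.314,.211))"
```

```text
time_s: 9.85
tool_pos: [0.5596, -0.0488, 0.324]
orientation: [0.001, 0.992, 0.125, -0.002]
force: [1.1, -0.7, -0.6]
gripper_width: 0.005
time_s: 10.65
tool_pos: [0.5145, -0.3192, 0.3238]
orientation: [0.0, 0.992, 0.123, -0.002]
force: [-0.5, -0.1, -0.1]
gripper_width: 0.006
time_s: 11.45
tool_pos: [0.5176, -0.315, 0.3258]
orientation: [0.0, 0.992, 0.127, 0.0]
force: [-0.2, 0.3, 0.5]
gripper_width: -0.0
11.45 [ 0.5176 -0.315   0.3258] z-axis [ 0. -0. -1.] F [-0.2  0.3  0.5] w -0.0 j [ 0.62  0.59 -0.27  1.52  0.17  1.05 -1.  ]
(0.519, -0.314, 0.211) cm: [ 0.16 -0.06 11.48]
```

```bash
python3 -m creep '[[0.1,0,1,0,0,0,255],[0.1,0,3,0,0,0,255],[0.1,0,6,0,0,0,255],[0.1,0,8,0,0,0,255],[0.1,0,8.5,0,0,0,255],[0.1,0,8.5,0,0,0,255],[0.1,0,8.5,0,0,0,255],[0.1,0,8.5,0,0,0,255]]'
python3 - <<'E'
from h import *
go((.519,-.314,.211)); snap('scene','scene3.png'); k=5;out=[]
c=np.array([.519,-.314,.13]); ax=np.array([np.cos(.142),-np.sin(.142),0]); la=np.array([-ax[1],ax[0],0])
for f,x0,y0 in(('top0.png',365,175),('scene0.png',140,140),('scene3.png',140,140)):
    s=load(f); im=cv2.resize(cv2.imread('pics/'+f)[y0:y0+80,x0:x0+53],None,fx=k,fy=k,interpolation=cv2.INTER_CUBIC)
    P=lambda p:tuple(((proj(s,p)-[x0,y0]+.5)*k).astype(int).tolist())
    if '0' in f:
        for e in(-.0275,.0275):
            cv2.polylines(im,[np.array([P(c+ax*e+.05*(la*np.cos(a)+np.array([0,0,np.sin(a)]))) for a in np.linspace(0,6.283,50)])],True,(0,0,255),1)
    cv2.circle(im,P(c+[0,0,.05]),3,(255,0,0),-1); out.append(im)
cv2.imwrite('pics/c4.png',np.hstack(out))
E
```

```text
time_s: 12.25
tool_pos: [0.5193, -0.315, 0.2419]
orientation: [0.001, 0.992, 0.127, 0.001]
force: [0.2, 0.2, 0.2]
gripper_width: 0.002
12.25 [ 0.5193 -0.315   0.2419] z-axis [ 0.002 -0.001 -1.   ] F [0.2 0.2 0.2] w 0.002 j [ 0.61  0.68 -0.25  1.63  0.21  0.86 -1.04]
(0.519, -0.314, 0.211) cm: [-0.01 -0.11  3.09]
```

View pics/c4.png

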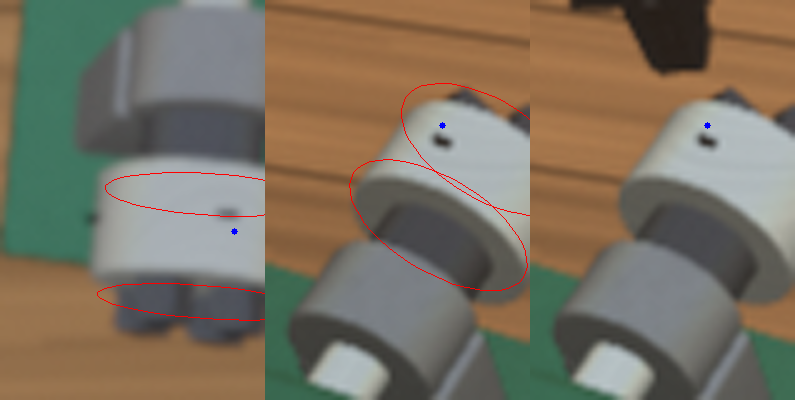

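```bash
python3 - <<'E'
from h import *
k=5;out=[]
for col,c0 in(((0,0,255),(.529,-.314,.13)),):
  c=np.array(c0); ax=np.array([np.cos(.142),-np.sin(.142),0]); la=np.array([-ax[1],ax[0],0])
  for f,x0,y0 in(('top0.png',375,175),('scene0.png',145,140)):
    s=load(f); im=cv2.resize(cv2.imread('pics/'+f)[y0:y0+80,x0:x0+70],None,fx=k,fy=k,interpolation=cv2.INTER_CUBIC)
    P=lambda p:tuple(((proj(s,p)-[x0,y0]+.5)*k).astype(int).tolist())
    for e in(-.0275,.0275):
        cv2.polylines(im,[np.array([P(c+ax*e+.05*(la*np.cos(a)+np.array([0,0,np.sin(a)]))) for a in np.linspace(0,6.283,50)])],True,col,1)
    cv2.circle(im,P(c+[0,0,.05]),3,(255,0,0),-1); out.append(im)
cv2.imwrite('pics/c5.png',np.hstack(out))
E
```

```text
(no output)
```

View pics/c5.png

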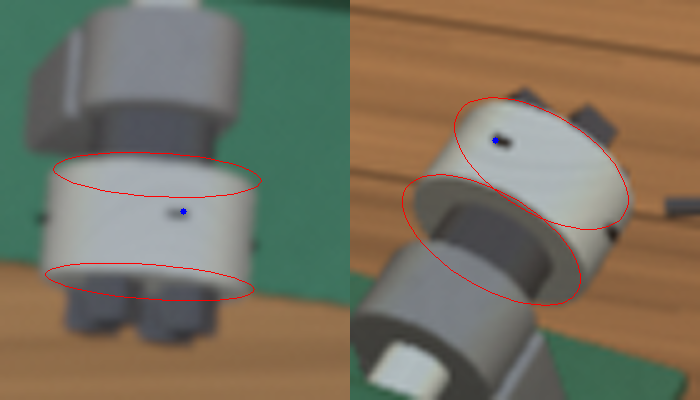

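The drum outline at (0.529, −0.314) now fits in both views, and the top key hole coincides with the highest point. The first estimate was 10 mm short because it had included the front face. Correct and lower, then hold.

```bash
python3 -m creep '[[0.5,0.1,0.5,0,0,0,255],[1,0.2,1.3,0,0,0,255],[1,0.2,2.2,0,0,0,255],[1,0.2,3,0,0,0,255],[1,0.2,3,0,0,0,255],[1,0.2,3,0,0,0,255],[1,0.2,3,0,0,0,255],[1,0.2,3,0,0,0,255]]'
python3 - <<'E'
from h import *
go((.529,-.315,.211)); s=snap('scene','scene4.png'); cv2.imwrite('pics/c6.png',cv2.resize(s['image'][110:210,130:250,::-1],None,fx=4,fy=4,interpolation=cv2.INTER_CUBIC))
E
```

```text
time_s: 13.1
tool_pos: [0.5289, -0.3143, 0.2111]
orientation: [0.0, 0.992, 0.127, 0.0]
force: [-1.1, -0.7, 0.8]
gripper_width: 0.009
13.1 [ 0.5289 -0.3143  0.2111] z-axis [ 0.001 -0.    -1.   ] F [-1.1 -0.7  0.8] w 0.009 j [ 0.6   0.72 -0.24  1.64  0.22  0.81 -1.06]
(0.529, -0.315, 0.211) cm: [-0.01  0.07  0.01]
```

View pics/c6.png

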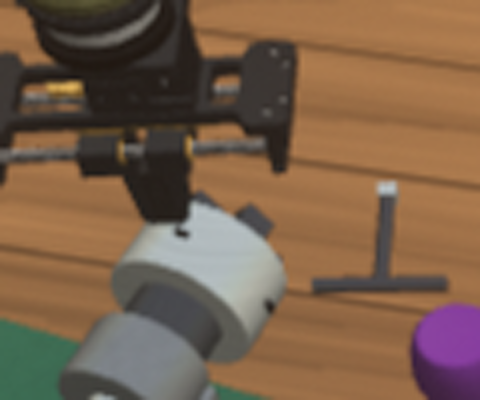

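Fingertips at crop (165,220) sit just over the chuck's key hole (182,232), with clear space. Hold.

```bash
python3 -m creep '[[0,0,0,0,0,0,255],[0,0,0,0,0,0,255],[0,0,0,0,0,0,255],[0,0,0,0,0,0,255],[0,0,0,0,0,0,255],[0,0,0,0,0,0,255],[0,0,0,0,0,0,255],[0,0,0,0,0,0,255]]'
python3 -m creep '[[0,0,0,0,0,0,255],[0,0,0,0,0,0,255],[0,0,0,0,0,0,255],[0,0,0,0,0,0,255],[0,0,0,0,0,0,255],[0,0,0,0,0,0,255],[0,0,0,0,0,0,255],[0,0,0,0,0,0,255]]'
python3 -m creep '[[0,0,0,0,0,0,255],[0,0,0,0,0,0,255],[0,0,0,0,0,0,255],[0,0,0,0,0,0,255],[0,0,0,0,0,0,255],[0,0,0,0,0,0,255],[0,0,0,0,0,0,255],[0,0,0,0,0,0,255]]'
python3 -m creep '[[0,0,-2,0,0,0,255],[0,0,-4,0,0,0,255],[0,0,-7,0,0,0,255],[0,0,-10,0,0,0,255],[0,0,-11,0,0,0,255],[0,0,-11,0,0,0,255],[0,0,-11,0,0,0,255],[0,0,-11,0,0,0,255]]'
python3 -c "
from h import *
go((.54,.1,.32),(.543,.355,.32))"
```

```text
time_s: 13.95
tool_pos: [0.5288, -0.3142, 0.2107]
orientation: [0.0, 0.992, 0.127, 0.0]
force: [-0.4, -0.2, 0.2]
gripper_width: 0.008
time_s: 14.75
tool_pos: [0.5287, -0.3142, 0.2107]
orientation: [0.0, 0.992, 0.127, -0.0]
force: [0.5, -0.5, 0.6]
gripper_width: 0.002
time_s: 15.55
tool_pos: [0.5287, -0.3142, 0.2107]
orientation: [0.0, 0.992, 0.127, 0.0]
force: [-0.1, -0.3, 1.2]
gripper_width: 0.007
time_s: 16.35
tool_pos: [0.5278, -0.3138, 0.3189]
orientation: [-0.001, 0.992, 0.127, -0.001]
force: [-0.2, 0.0, 0.5]
gripper_width: 0.007
16.35 [ 0.5278 -0.3138  0.3189] z-axis [-0.003  0.001 -1.   ] F [-0.2  0.   0.5] w 0.007 j [ 0.61  0.61 -0.26  1.5   0.17  1.05 -1.01]
(0.54, 0.1, 0.32) cm: [ 11.57 -39.75  -0.05]
(0.543, 0.355, 0.32) cm: [ 1.827e+01 -6.435e+01 -2.000e-02]
```

```bash
python3 -m creep '[[0.6,-2,0,0,0,0,255],[1.5,-5,0,0,0,0,255],[2.4,-8.5,0,0,0,0,255],[3.4,-12,0,0,0,0,255],[4.4,-15.5,0,0,0,0,255],[5.4,-19,0,0,0,0,255],[6.4,-22.5,0,0,0,0,255],[7.3,-25.7,0,0,0,0,255]]'
python3 -m creep '[[1,-3.5,0,0,0,0,255],[2,-7,0,0,0,0,255],[3,-10.5,0,0,0,0,255],[4,-14,0,0,0,0,255],[5,-17.5,0,0,0,0,255],[6,-21,0,0,0,0,255],[7,-24.5,0,0,0,0,255],[7.3,-25.7,0,0,0,0,255]]'
python3 -m creep '[[1,-3,0,0,0,0,255],[2,-7,0,0,0,0,255],[3,-10,0,0,0,0,255],[3.7,-12,0,0,0,0,255],[3.7,-13,0,0,0,0,255],[3.7,-13,0,0,0,0,255],[3.7,-13,0,0,0,0,255],[3.7,-13,0,0,0,0,255]]'
python3 -c "
from h import *
go((.543,.355,.085))"
```

```text
time_s: 17.15
tool_pos: [0.5341, -0.0452, 0.3195]
orientation: [-0.0, 0.992, 0.127, -0.001]
force: [0.3, -0.7, 0.7]
gripper_width: 0.005
time_s: 17.95
tool_pos: [0.5395, 0.2248, 0.3194]
orientation: [-0.001, 0.992, 0.13, -0.001]
force: [-0.7, -0.3, -1.2]
gripper_width: 0.003
time_s: 18.75
tool_pos: [0.5448, 0.3529, 0.3207]
orientation: [0.001, 0.992, 0.125, 0.0]
force: [0.0, 0.8, 0.3]
gripper_width: 0.007
18.75 [0.5448 0.3529 0.3207] z-axis [ 0.    -0.002 -1.   ] F [0.  0.8 0.3] w 0.007 j [-0.51  0.66 -0.26  1.39  0.18  1.12 -2.12]
(0.543, 0.355, 0.085) cm: [-0.12 -0.29 23.57]
```

```bash
python3 -m creep '[[-0.1,-0.2,1,0,0,0,255],[-0.1,-0.2,4,0,0,0,255],[-0.1,-0.2,8,0,0,0,255],[-0.1,-0.2,12,0,0,0,255],[-0.1,-0.2,16,0,0,0,255],[-0.1,-0.2,19.5,0,0,0,255],[-0.1,-0.2,22,0,0,0,255],[-0.1,-0.2,23,0,0,0,255]]'
python3 -m creep '[[0,0,0,0,0,0,255],[0,0,0.5,0,0,0,255],[0,0,0.5,0,0,0,255],[0,0,0.5,0,0,0,255],[0,0,0.5,0,0,0,255],[0,0,0.5,0,0,0,255],[0,0,0.5,0,0,0,255],[0,0,0.5,0,0,0,255]]'
python3 - <<'E'
from h import *
go((.543,.355,.064)); s=snap('scene','scene5.png'); cv2.imwrite('pics/c7.png',cv2.resize(s['image'][190:290,360:480,::-1],None,fx=5,fy=5,interpolation=cv2.INTER_CUBIC))
print(proj(s,(.543,.355,.053)),proj(s,(.543,.355,.074)))
E
```

```text
time_s: 19.55
tool_pos: [0.541, 0.3548, 0.0875]
orientation: [0.002, 0.992, 0.126, -0.002]
force: [-0.2, -0.6, -0.2]
gripper_width: 0.005
time_s: 20.35
tool_pos: [0.5427, 0.3569, 0.0858]
orientation: [-0.0, 0.992, 0.127, 0.0]
force: [-0.3, 0.2, 0.7]
gripper_width: 0.005
20.35 [0.5427 0.3569 0.0858] z-axis [ 0.  0. -1.] F [-0.3  0.2  0.7] w 0.005 j [-0.55  0.93 -0.2   1.6   0.27  0.64 -2.21]
(0.543, 0.355, 0.064) cm: [-0.02  0.19  2.18]
[429.60793882 241.1182213 ] [431.65036457 236.76852086]
```

View pics/c7.png

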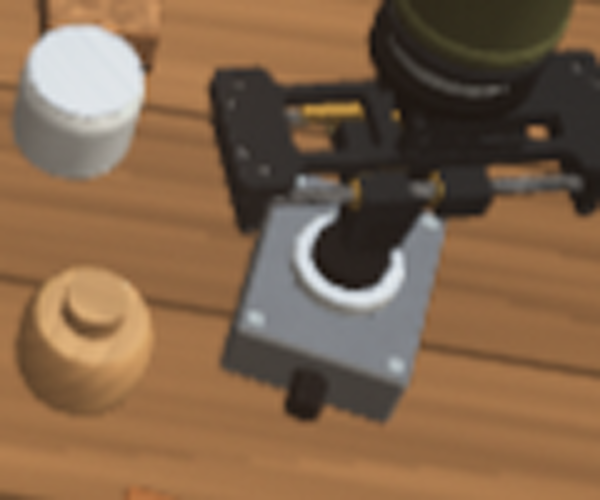

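The tips are over the black button, collar at crop (350,258). Now I approach in small steps, watching the force.

```bash
python3 -m creep '[[0,0.2,0.3,0,0,0,255],[0,0.2,0.6,0,0,0,255],[0,0.2,0.9,0,0,0,255],[0,0.2,1.2,0,0,0,255],[0,0.2,1.4,0,0,0,255],[0,0.2,1.6,0,0,0,255],[0,0.2,1.8,0,0,0,255],[0,0.2,1.8,0,0,0,255]]'
python3 -m creep '[[0,0,0.1,0,0,0,255],[0,0,0.2,0,0,0,255],[0,0,0.3,0,0,0,255],[0,0,0.3,0,0,0,255],[0,0,0.3,0,0,0,255],[0,0,0.3,0,0,0,255],[0,0,0.3,0,0,0,255],[0,0,0.3,0,0,0,255]]'
python3 -m creep '[[0,0,0.1,0,0,0,255],[0,0,0.2,0,0,0,255],[0,0,0.3,0,0,0,255],[0,0,0.3,0,0,0,255],[0,0,0.3,0,0,0,255],[0,0,0.3,0,0,0,255],[0,0,0.3,0,0,0,255],[0,0,0.3,0,0,0,255]]'
```

```text
time_s: 21.2
tool_pos: [0.5435, 0.3545, 0.072]
orientation: [0.001, 0.992, 0.126, 0.001]
force: [-8.5, -6.2, 31.4]
gripper_width: 0.002
time_s: 22.0
tool_pos: [0.5435, 0.3546, 0.0716]
orientation: [0.001, 0.992, 0.126, 0.001]
force: [-11.0, -10.2, 49.0]
gripper_width: 0.003
time_s: 22.8
tool_pos: [0.5435, 0.3546, 0.0712]
orientation: [0.001, 0.992, 0.126, 0.001]
force: [-16.4, -13.0, 66.8]
gripper_width: 0.001
```

Hard stop at tip height 0.061 (31 N, rising with command). The triangulation was biased low, as it was for the spigot, so this is probably the bottom of travel. I back off slowly and read the spring force to confirm.

```bash
python3 -m creep '[[0,0,-0.3,0,0,0,255],[0,0,-0.6,0,0,0,255],[0,0,-0.9,0,0,0,255],[0,0,-1,0,0,0,255],[0,0,-1,0,0,0,255],[0,0,-1,0,0,0,255],[0,0,-1,0,0,0,255],[0,0,-1,0,0,0,255]]'
python3 -m creep '[[0,0,-0.1,0,0,0,255],[0,0,-0.2,0,0,0,255],[0,0,-0.2,0,0,0,255],[0,0,-0.2,0,0,0,255],[0,0,-0.2,0,0,0,255],[0,0,-0.2,0,0,0,255],[0,0,-0.2,0,0,0,255],[0,0,-0.2,0,0,0,255]]'
python3 -m creep '[[0,0,-0.1,0,0,0,255],[0,0,-0.2,0,0,0,255],[0,0,-0.2,0,0,0,255],[0,0,-0.2,0,0,0,255],[0,0,-0.2,0,0,0,255],[0,0,-0.2,0,0,0,255],[0,0,-0.2,0,0,0,255],[0,0,-0.2,0,0,0,255]]'
python3 -m creep '[[0,0,-0.1,0,0,0,255],[0,0,-0.2,0,0,0,255],[0,0,-0.2,0,0,0,255],[0,0,-0.2,0,0,0,255],[0,0,-0.2,0,0,0,255],[0,0,-0.2,0,0,0,255],[0,0,-0.2,0,0,0,255],[0,0,-0.2,0,0,0,255]]'
```

```text
time_s: 23.6
tool_pos: [0.5434, 0.3545, 0.0724]
orientation: [0.0, 0.992, 0.126, 0.0]
force: [-2.4, -3.6, 11.0]
gripper_width: 0.002
time_s: 24.4
tool_pos: [0.5433, 0.3547, 0.0736]
orientation: [0.0, 0.992, 0.126, 0.0]
force: [-0.1, -1.7, 3.0]
gripper_width: 0.005
time_s: 25.2
tool_pos: [0.5432, 0.3553, 0.0757]
orientation: [-0.0, 0.992, 0.127, 0.0]
force: [0.9, -0.9, 3.1]
gripper_width: 0.001
time_s: 26.0
tool_pos: [0.5431, 0.3552, 0.0777]
orientation: [-0.0, 0.992, 0.127, 0.0]
force: [0.0, 1.1, 1.4]
gripper_width: 0.004
```

The spring force fades 3→1.4 N over the release, so the button was fully pressed and returns. Retreat and check.

```bash
python3 -m creep '[[0,0,-1,0,0,0,255],[0,0,-2.5,0,0,0,255],[0,0,-5,0,0,0,255],[0,0,-9,0,0,0,255],[0,0,-13,0,0,0,255],[0,0,-17,0,0,0,255],[0,0,-20,0,0,0,255],[0,0,-22,0,0,0,255]]'
python3 -m creep '[[0,0,0,0,0,0,255],[0,0,0,0,0,0,255],[0,0,0,0,0,0,255],[0,0,0,0,0,0,255],[0,0,0,0,0,0,255],[0,0,0,0,0,0,255],[0,0,0,0,0,0,255],[0,0,0,0,0,0,255]]'
python3 - <<'E'
from h import *
go(); s=snap('scene','scene6.png'); a=cv2.imread('pics/scene0.png'); b=cv2.imread('pics/scene6.png')
cv2.imwrite('pics/c8.png',np.hstack([b[140:390,200:560],cv2.cvtColor(cv2.cvtColor(cv2.absdiff(a,b),6)[140:390,200:560],8)*2]))
E
```

```text
time_s: 26.8
tool_pos: [0.5436, 0.3551, 0.302]
orientation: [-0.001, 0.992, 0.126, 0.002]
force: [0.1, 0.3, -0.1]
gripper_width: 0.007
time_s: 27.6
tool_pos: [0.5432, 0.3549, 0.2975]
orientation: [0.0, 0.992, 0.127, -0.0]
force: [-0.4, 0.6, 0.5]
gripper_width: 0.006
27.6 [0.5432 0.3549 0.2975] z-axis [-0. -0. -1.] F [-0.4  0.6  0.5] w 0.006 j [-0.51  0.68 -0.26  1.42  0.19  1.06 -2.13]
```

View pics/c8.png

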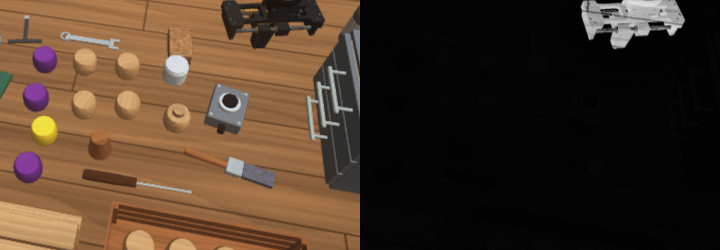

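The difference image shows only the arm itself, so nothing on the bench moved and the button is back up at (430,241).

```bash
python3 -c "
from h import *
print(robot.close_job())"
```

```text
the job is handed in; nothing more can be done
None
```

The job is handed in, at about 28 s of robot time. The hand-in reports no verdict.

- **Spigot:** I pointed at the block with the spigot with closed fingertips about 2 cm above it, and held for over 2 s. My two camera estimates of its position differed by about 11 mm at first. An outline overlay brought that down to about 3 mm, and the close view agreed.
- **Chuck:** I pointed about 2 cm above the middle of its top for over 2 s. My first estimate was 10 mm short. I corrected it with an outline check in both views before the hold.
- **Call button:** I pressed it to its stop and released it slowly. The force fell from 3 N to about 1.4 N as the button rose, which shows it had been fully down.
    - **Height error:** the button top stood about 13 mm higher than I had worked out from the images, so the press was harder than planned. The vertical force reached 67 N at the fingertips, against about 4 N needed. That is under the 120 N wrist limit.
- **Last checks:** the before-and-after scene images, compared over the blocks, button and nearby tools, differed only where the arm is. That crop leaves out the lathe. The arm was clear of everything and the force reading was about zero.

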